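Seat the vial carousel on its splined drive shaft

TASK

Pick up the empty vial carousel by its hub and fit it onto the upright splined shaft of the drive unit: lower it over the shaft's nose, rock it to and fro about the vertical with a light push until the teeth mesh, and push it fully home, lying level on the shaft's flange. Then let go. Leave the beaker and the jar standing where they are.

Things in the scene. Friction and masses are not known exactly. Their poses are not given: they have to be found in the camera images.
- carousel_center (a point): Vial carousel, loose, flat on the bench: grey disc 150 mm across, 10 mm thick, twelve dark empty pockets flush in its top; in the middle an aluminium hub tube, 50 mm outside diameter, rising to 60 mm above the disc's underside. 0.35 to 0.6 kg. Grip the hub's outside near its top, at any yaw. This point: on the hub's axis, 30 mm above the underside. z: the axis, up.
- bore (a point): Centre of the carousel's underside, on the hub's axis, 30 mm below the point above. The hub is open right through, bore 37 mm wide. In its lowest 25 mm six equal straight teeth, 60 degrees apart, 6.5 mm wide, stand inwards and leave a clear circle 27 mm wide. x points through the middle of one of these teeth, z up the axis.
- seat (a point): Drive unit: fixed white box, 160 x 160 mm, 60 mm high, an upright steel shaft amid its top, which rises through a flange 80 mm across, 6 mm thick. This point: on the shaft's axis, on the flange's top face, 66 mm above the bench, where the hub's underside must lie. Axes: those of the box; they do NOT tell how the shaft's teeth stand. A stiff gearbox holds the shaft (yields at 0.5 N m harmlessly).
- nose (a point): Tip of the shaft, 48 mm above the seat. Up from the seat: six equal teeth, 60 degrees apart, 6.5 mm wide, 34 mm across tips, to 30 mm; round nose 24 mm across, 30 to 40 mm; taper to 10 mm across at the tip. The nose centres the bore; unmeshed, the hub rests on the tooth ends, 30 mm up. Teeth mesh within 4 degrees of the matching yaw, at most 30 degrees of turn away; then it slides down freely.
- beaker: Small glass beaker, 50 mm across and 70 mm high, standing between the carousel and the drive unit; origin at the centre of its underside. To be left alone.
- jar: White jar with a red cap, 60 mm across and 100 mm high, standing beyond the beaker; origin at the centre of its underside. To be left alone.
Not all that is in view belongs to the job. There is more than one size of the part that bears carousel_center; the job needs the smaller. Leave any red look-alike of the part that bears seat alone.

How it is judged:
By the outcome, as a careful person would: the job done as asked, in the order asked, and still so for the second after the job is handed in, with the robot touching nothing.
It also fails if it takes over 72 s, if anything falls off the work surface, if the arm or the gripper's body presses on something with over 40 N, if the wrist force passes 120 N, or if a joint passes its speed limit or range.

ROBOT

A 6-joint arm with a two-finger parallel gripper is mounted at the origin on the work surface. World frame = base frame: x ahead of the robot, y to its left, z up, the work surface at z = 0. Lengths are in mm, angles in rad, forces in N, time in s.
With the tool pointing down it reaches from about 400 to 925 mm from the base axis. Payload 12.5 kg.
Tool frame: the origin (TCP) lies at the very end of the fingers, on their centre line; the grasp point (between the pads) lies 19 mm behind it; x points along the fingers, y is the direction in which the jaws open and shut, and the axes are right-handed (so a half turn about x gives the same grasp; the last joint's range is limited). The gripper opens to 95 mm and grips with 3 to 60 N. Pads are 20 mm wide; open, the fingers measure 119 mm over their backs; the gripper's body (75 mm by 180 mm) begins 59 mm behind the grasp point.
Start: joints at [-1.234, 0.491, 1.559, -0, 1.092, -0.106], TCP at [267.819, -564.73, 214.661] pointing down, gripper open.
Joint ranges: [-3.1, 3.1], [-0.84, 2.19], [0.05, 2.79], [-1.13, 4.28], [0.06, 2.93], [-2.69, 2.69]. Speed limits (rad/s): [2.22, 2.22, 2.79, 3.14, 3.14, 3.14].

INTERFACE

Orientations are given as [roll, pitch, yaw] about the fixed x, y, z axes, in that order (R = Rz(yaw) Ry(pitch) Rx(roll)).
In Python, from cell import env, optics, job gives the robot as it stands.
- The arm moves only by the shell command python3 -m handwheel 'ROWS' [OPENING]. ROWS is JSON, a list of rows, each an object with "travel": the shift along the world's x, y, z in mm, a list of three; "roll": the turn about the world's z in degrees. In form: [{"travel": [dx, dy, dz], "roll": roll}, ...]. A call has 1 to 8 rows; each row is the pose to reach, as a shift and turn from the pose commanded when the call began; what a row does not reach only later rows make up. A row lasts 1/10 s, in which the tool goes at most 50 mm and 8.59 degrees, less where a joint would pass 70% of its speed; a pose out of reach is approached as far as the arm can. A call with a gripper value outside its range is refused whole. OPENING is the closure, from -1 (fully open) to 1 (shut), set as the call begins (- or left out, the last holds). The fingers move at their own pace and stop on an object; the grip force is fixed at half the most. Time passes only in rows, so rows that repeat a pose let the fingers close. It gives the time, the measured TCP pose, the force and the opening at its end, in the units of the state.
- env.state(): the state, without advancing time (a new reading comes with each control period).
- optics.read_camera(name): name is "scene" or "side" or "wrist"; returns the picture (400x640x3 uint8, red, green, blue); there is no depth.
- optics.camera_params(name): a dict with "fx", "fy", "cx", "cy" (pixels), "world_from_camera" (4x4, takes a point from camera to world coordinates). Camera axes: x right, y up, looking along -z (the intrinsics and any distortion apply to the point x, -y, -z); pixel columns grow to the right and rows downward; lengths in mm; the calibration is good to about 2 mm. A picture is of the moment at which its call begins: read the wrist's pose just before it. camera_params takes no time and is no camera call; for the wrist camera it gives the pose at the moment of the call.
- job.job_done(): hands the job in, once; it reports no verdict.
The state is a dict: "t": time; "joints": joint angles; "qvel": joint speeds; "tau": joint torques, N m; "eef_pos": TCP position; "tcp_rot": TCP orientation; "ft_force": force on the tool from outside, world axes, zero at the start; "moment": the same for the moment, N m; "opening": opening from 0.0 (shut) to 1.0 (fully open).
Only numpy, scipy, OpenCV 4.12 (cv2) and the standard library are available. Lean on these libraries where they do the work, as an engineer would, in place of code of your own. Each camera call takes 0.05 s, during which the arm holds its last target.

## Working session

There is one attempt and no reset: what is moved stays moved. The work goes in short steps, Python scripts to look and compute and a shell command to move; the robot and the scene stay as the last step left them, time stands still between calls to the robot, and variables do not carry over. Pictures are saved under pics/ and viewed, and the job is handed in when it is done.

```bash
mkdir -p pics; ls
python3 - <<'E'
from cell import env, optics, job
import cv2
print(env.state())
for n in ("scene","side","wrist"):
    p=optics.camera_params(n); print(n,p)
    im=optics.read_camera(n); cv2.imwrite(f"pics/{n}0.png",im[:,:,::-1])
E
```

```text
pics
{'t': 0.0, 'joints': array([-1.23359991e+00,  4.91601277e-01,  1.55942803e+00, -3.51362667e-06,
        1.09169040e+00, -1.05598274e-01]), 'qvel': array([ 0.00050273, -0.00071055,  0.00148409,  0.00090227, -0.00115172,
        0.00105389]), 'tau': array([-1.60265372e-04, -6.12641501e+01, -2.58186615e+01,  6.93508959e-02,
        4.82740975e-02, -3.68672738e-05]), 'eef_pos': array([ 267.73559773, -564.49534131,  214.04320221]), 'tcp_rot': array([-1.67362971,  1.56966927,  1.91075926]), 'ft_force': array([-0.19342952, -0.02164863,  0.35975868]), 'moment': array([0.04362692, 0.00604791, 0.05778512]), 'opening': 1.0002900314704912}
scene {'fx': 423.07530427600744, 'fy': 423.07530427600744, 'cx': 317.394034902559, 'cy': 196.5697466347008, 'world_from_camera': array([[ 8.16739658e-02, -7.52477685e-01,  6.53534006e-01,
         1.18235691e+03],
       [ 9.96574577e-01,  5.31188857e-02, -6.33837282e-02,
        -7.58129833e+01],
       [ 1.29798429e-02,  6.56472176e-01,  7.54238560e-01,
         9.34476784e+02],
       [ 0.00000000e+00,  0.00000000e+00,  0.00000000e+00,
         1.00000
[... 257 characters left out ...]
2451752e-01,  5.41272889e-01,
         6.51654918e+02],
       [-1.21800616e-02,  7.67987409e-01,  6.40349113e-01,
         8.82081310e+02],
       [ 0.00000000e+00,  0.00000000e+00,  0.00000000e+00,
         1.00000000e+00]])}
wrist {'fx': 336.23658714716436, 'fy': 336.23658714716436, 'cx': 318.86749061113125, 'cy': 198.5805815323983, 'world_from_camera': array([[ 4.28634658e-01,  8.78196949e-01,  2.12232064e-01,
         3.26905730e+02],
       [-9.03476804e-01,  4.17007394e-01,  9.91690388e-02,
        -5.35534552e+02],
       [-1.41239258e-03, -2.34254034e-01,  9.72174394e-01,
         3.84158299e+02],
       [ 0.00000000e+00,  0.00000000e+00,  0.00000000e+00,
         1.00000000e+00]])}
```

View pics/scene0.png

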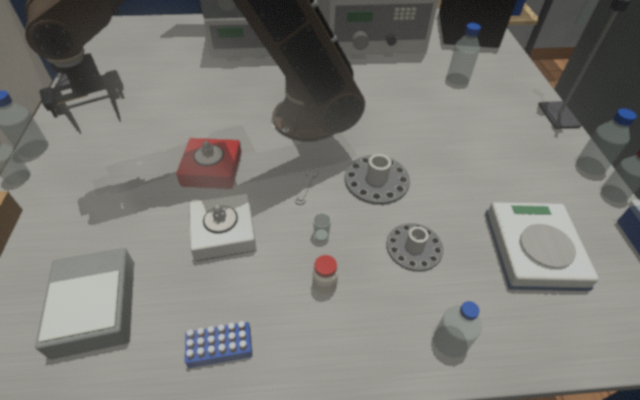

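View pics/side0.png

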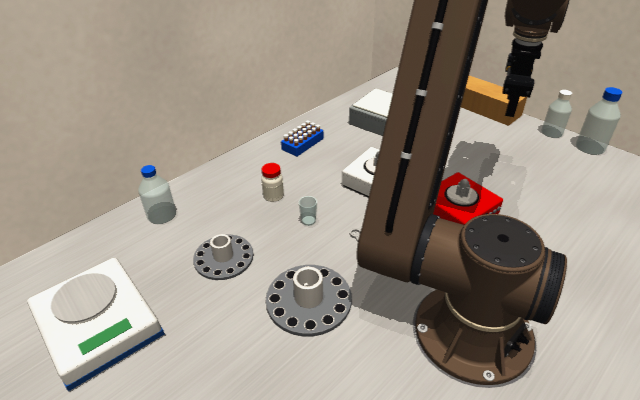

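View pics/wrist0.png

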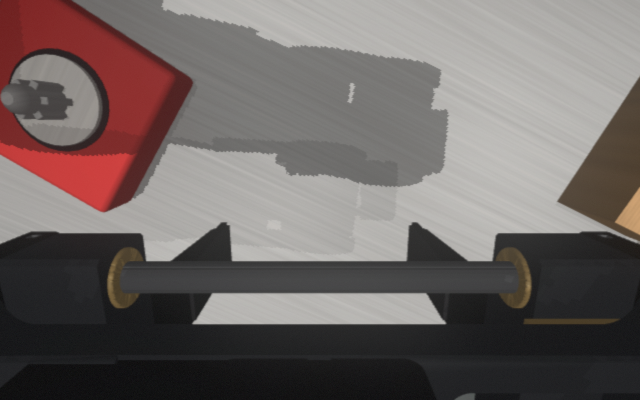

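The scene picture shows two carousels, a large one at (377,178) and a small one at (415,245). There are two drive units, the red look-alike at (210,160) and the white one at (222,225). The beaker is at (321,228) and the jar at (325,272). I choose the small carousel and the white unit. Next I'll check close crops and measure.

```bash
cat > h.py <<'E'
import numpy as np, cv2
from cell import env, optics, job
def ray(p,u,v):
    T=p["world_from_camera"]; d=np.array([(u-p["cx"])/p["fx"],-(v-p["cy"])/p["fy"],-1.])
    return T[:3,3],T[:3,:3]@d
def onz(p,u,v,z):
    o,d=ray(p,u,v); return o+d*(z-o[2])/d[2]
def proj(p,X):
    T=p["world_from_camera"]; c=T[:3,:3].T@(np.asarray(X,float)-T[:3,3])
    return np.array([p["cx"]+p["fx"]*c[0]/-c[2], p["cy"]-p["fy"]*c[1]/-c[2]])
def crop(im,x,y,w,h,s,name):
    cv2.imwrite(name,cv2.resize(im[y:y+h,x:x+w,::-1],None,fx=s,fy=s,interpolation=cv2.INTER_CUBIC))
E
python3 - <<'E'
from h import *
im=cv2.imread("pics/scene0.png")[:,:,::-1]
p=optics.camera_params("scene"); q=optics.camera_params("side")
for n,u,v,z in [("small hub top",419,234,60),("small disc",414.5,246,10),("big disc",377,179,10),("flange",220.5,219,66),("beaker base",320.5,236,0),("jar top",325.5,263,100)]:
    P=onz(p,u,v,z); print(n,P.round(1),"side px",proj(q,P).round(1), np.hypot(*P[:2]).round())
a=im[215:275,380:450]; b=im[190:265,180:262]
f=lambda c:cv2.resize(c[:,:,::-1],(400,400*c.shape[0]//c.shape[1]),interpolation=cv2.INTER_CUBIC)
A,B=f(a),f(b); h=max(len(A),len(B))
P=lambda c:cv2.copyMakeBorder(c,0,h-len(c),0,0,0)
cv2.imwrite("pics/crops1.png",np.hstack([P(A),P(B)]))
E
```

```text
small hub top [569.2 246.2  60. ] side px [220.1 240.1] 620.0
small disc [571.7 243.4  10. ] side px [223.4 253.1] 621.0
big disc [324.  186.8  10. ] side px [307.5 294.6] 374.0
flange [ 489.  -259.7   66. ] side px [377.6 164.1] 554.0
beaker base [ 5.144e+02 -5.000e-01  0.000e+00] side px [308.7 219.7] 514.0
jar top [662.6  -3.6 100. ] side px [271.5 167.9] 663.0
```

View pics/crops1.png

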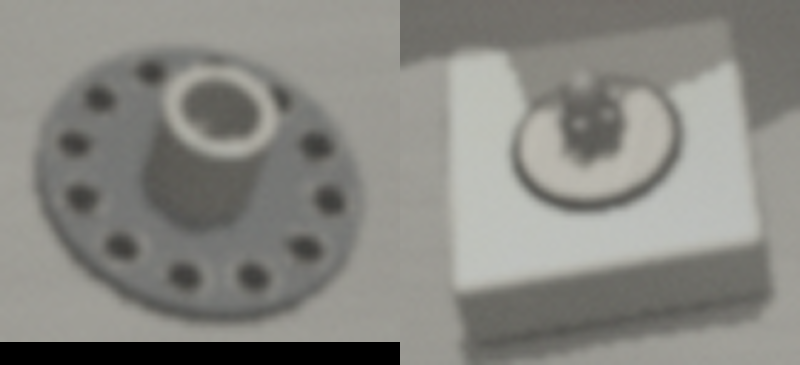

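The crops confirm the small, grey, 150 mm carousel and the white drive unit. On the way I'll look at the drive with the wrist camera.

```bash
python3 -m handwheel '[{"travel":[22,38,0],"roll":0},{"travel":[45,78,0],"roll":0},{"travel":[67,117,0],"roll":0},{"travel":[90,157,0],"roll":0},{"travel":[112,196,0],"roll":0},{"travel":[135,236,0],"roll":0},{"travel":[158,275,0],"roll":0},{"travel":[158,275,0],"roll":0}]' -
python3 - <<'E'
from h import *
np.save("pics/wT1.npy",optics.camera_params("wrist")["world_from_camera"])
im=optics.read_camera("wrist"); cv2.imwrite("pics/w1.png",im[:,:,::-1])
s=env.state(); print(s["t"],s["eef_pos"],s["joints"],s["tcp_rot"])
p=optics.camera_params("wrist"); print(proj(p,[489,-260,66]))
E
```

```text
t: 0.95
eef_pos: [427.5, -285.8, 214.7]
tcp_rot: [-2.067, 1.57, 1.522]
ft_force: [-0.7, -1.0, 0.6]
opening: 1.0
1.0 [ 426.75712982 -287.73743235  214.7241834 ] [-7.21613382e-01  3.34811724e-01  1.82550657e+00 -8.33445750e-06
  9.81343534e-01  4.02530414e-01] [-1.06844906  1.57072681  2.51980076]
[322.13862007 115.04836577]
```

View pics/w1.png

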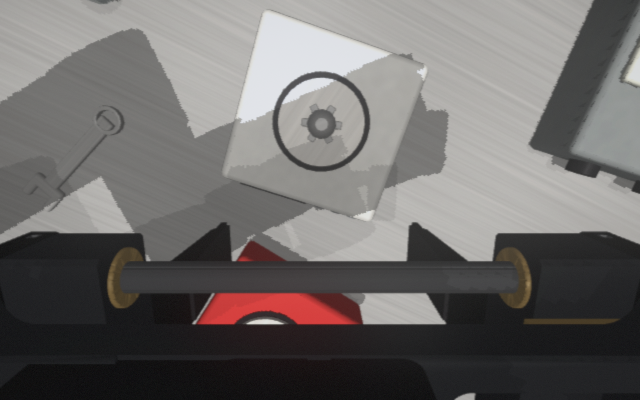

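Run:
```python
from h import *
im=cv2.imread("pics/w1.png")[:,:,::-1]; p=optics.camera_params("wrist"); p["world_from_camera"]=np.load("pics/wT1.npy")
crop(im,265,65,112,112,5,"pics/w1c.png")
g=cv2.cvtColor(im,cv2.COLOR_RGB2GRAY)[60:185,260:385]
m=(g<75).astype(np.uint8)
cs,_=cv2.findContours(m,cv2.RETR_CCOMP,cv2.CHAIN_APPROX_NONE)
for c in cs:
    if len(c)>20:
        e=cv2.fitEllipse(c); u,v=e[0][0]+260,e[0][1]+60
        print(len(c),(u,v),e[1],onz(p,u,v,66).round(1),onz(p,u,v,114).round(1))
```

```text
390 (320.9212303161621, 121.58377075195312) (92.06236267089844, 94.40974426269531) [ 483.9 -259.5   66. ] [ 484.3 -259.   114. ]
```

View pics/w1c.png

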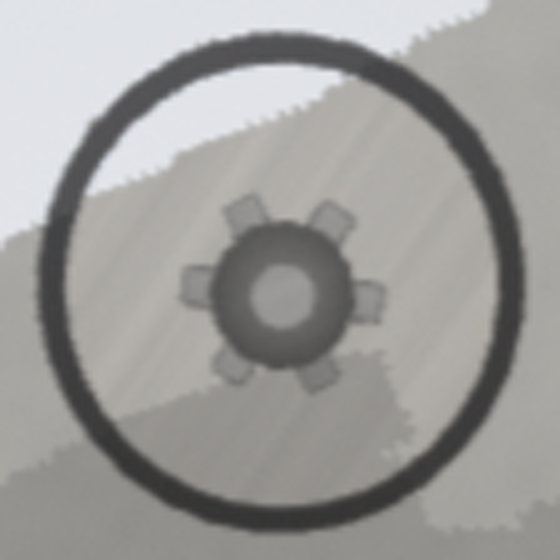

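The wrist view shows the white drive's flange at about (321,121.5), the nose tip at about (321,124), and six clear teeth. I'll compute the tooth yaw and nose position, then move to view the carousel.

```bash
python3 - <<'E'
from h import *
p=optics.camera_params("wrist"); p["world_from_camera"]=np.load("pics/wT1.npy")
f=lambda x,y:((x+.5)/5-.5+265,(y+.5)/5-.5+65)
print("tip",onz(p,*f(283,296),114).round(1),"flange in",onz(p,*f(281.5,282.5),66).round(1))
T=[onz(p,*f(*t),96) for t in [(367,302),(335,222),(245,215),(197,285),(235,366),(320,372)]]
c=np.mean(T,0); print("teeth c",c.round(1))
print([round(np.degrees(np.arctan2(*(t-c)[1::-1]))%60,1) for t in T])
q=optics.camera_params("scene")
print("scene proj",proj(q,[483.5,-259.5,66]),proj(q,[483,-259.5,114]))
E
python3 -m handwheel '[{"travel":[8,48,0],"roll":0},{"travel":[16,97,0],"roll":0},{"travel":[24,145,0],"roll":0},{"travel":[32,193,0],"roll":0},{"travel":[40,241,0],"roll":0},{"travel":[48,290,0],"roll":0},{"travel":[56,338,0],"roll":0},{"travel":[64,386,0],"roll":0}]' -
python3 -m handwheel '[{"travel":[8,48,0],"roll":0},{"travel":[16,96,0],"roll":0},{"travel":[20,121,0],"roll":0},{"travel":[20,121,0],"roll":0},{"travel":[20,121,0],"roll":0}]' -
python3 - <<'E'
from h import *
np.save("pics/wT2.npy",optics.camera_params("wrist")["world_from_camera"])
im=optics.read_camera("wrist"); cv2.imwrite("pics/w2.png",im[:,:,::-1])
s=env.state(); print(s["t"],s["eef_pos"],s["joints"],s["tcp_rot"])
for n in("scene","side"): cv2.imwrite(f"pics/{n}2.png",optics.read_camera(n)[:,:,::-1])
E
```

```text
tip [ 482.9 -260.   114. ] flange in [ 484.3 -259.3   66. ]
teeth c [ 482.9 -260.1   96. ]
[np.float64(50.4), np.float64(49.3), np.float64(52.0), np.float64(49.7), np.float64(51.2), np.float64(51.6)]
scene proj [220.70944875 217.34191465] [217.68156811 205.36599458]
t: 1.8
eef_pos: [490.2, 97.2, 214.7]
tcp_rot: [1.968, 1.57, -0.732]
ft_force: [1.2, -0.4, -0.3]
opening: 0.999
t: 2.3
eef_pos: [510.0, 216.5, 214.2]
tcp_rot: [0.273, 1.57, -2.425]
ft_force: [-0.6, -0.2, 0.7]
opening: 0.998
2.35 [509.9340541  215.99511494 214.40832242] [ 2.81558364e-01  3.90449958e-01  1.73491027e+00 -4.18197016e-04
  1.01688494e+00  1.41054179e+00] [ 0.3386006   1.57005321 -2.36095905]
```

View pics/w2.png

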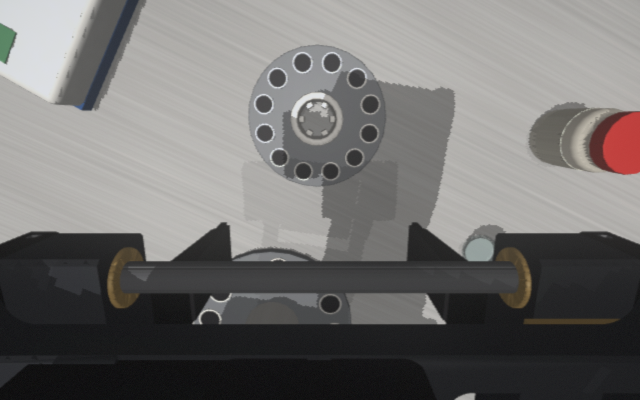

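View pics/side2.png

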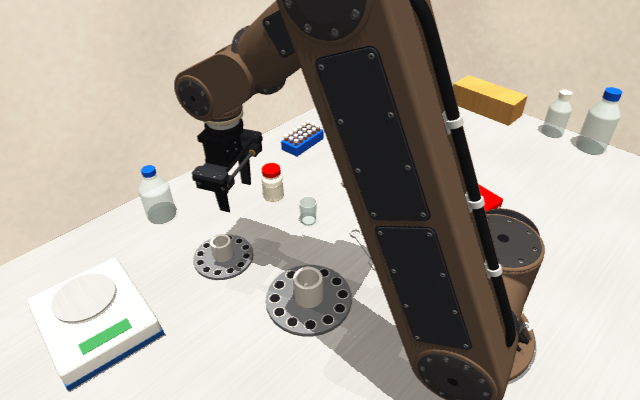

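Run:
```python
from h import *
im=cv2.imread("pics/w2.png")[:,:,::-1]
crop(im,285,85,64,64,9,"pics/w2c.png")
```

```text
(no output)
```

View pics/w2c.png

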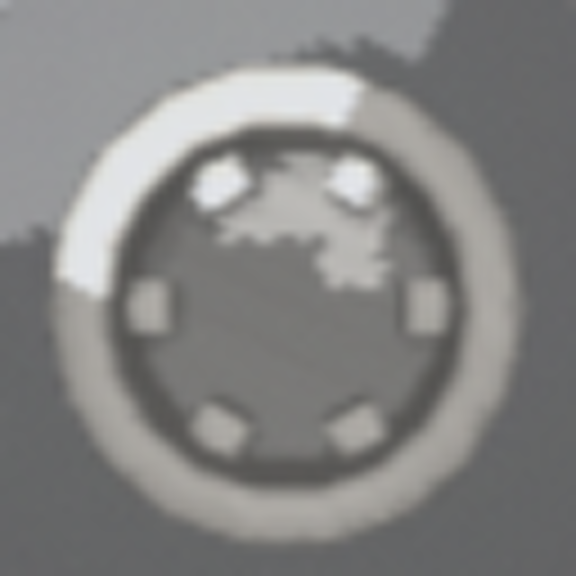

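Run:
```python
from h import *
p=optics.camera_params("wrist"); p["world_from_camera"]=np.load("pics/wT2.npy")
f=lambda x,y:((x+.5)/9-.5+285,(y+.5)/9-.5+85)
c0=onz(p,*f(287.5,304),60); print("hub",c0.round(1))
print("bore top",onz(p,*f(287,310),60).round(1))
T=[onz(p,*f(*t),25) for t in [(428,306),(355,184),(221,186),(151,306),(219,428),(356,427)]]
c=np.mean(T,0); print("teeth c",c.round(1))
print([round(np.degrees(np.arctan2(*(t-c)[1::-1]))%60,1) for t in T])
im=cv2.imread("pics/w2.png");
print("disc",onz(p,317,115.5,10).round(1))
s=env.state(); from scipy.spatial.transform import Rotation as R
print(R.from_euler("xyz",s["tcp_rot"]).as_matrix().round(3))
im=cv2.imread("pics/scene2.png"); cv2.imwrite("pics/scene2b.png",im)
q=optics.camera_params("side")
print("side proj hub top", proj(q,c0))
crop(cv2.imread("pics/side2.png")[:,:,::-1],180,215,90,75,7,"pics/side2c.png")
```

```text
hub [567.3 247.4  60. ]
bore top [566.7 247.2  60. ]
teeth c [566.8 247.3  25. ]
[np.float64(55.8), np.float64(56.2), np.float64(55.1), np.float64(55.0), np.float64(54.9), np.float64(55.4)]
disc [569.9 248.4  10. ]
[[-0.     0.427 -0.904]
 [-0.    -0.904 -0.427]
 [-1.     0.     0.   ]]
side proj hub top [220.16153041 240.74348866]
```

View pics/side2c.png

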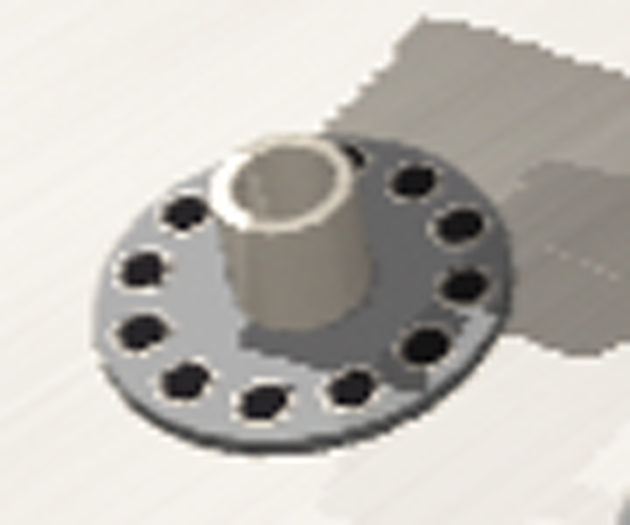

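View pics/scene2.png

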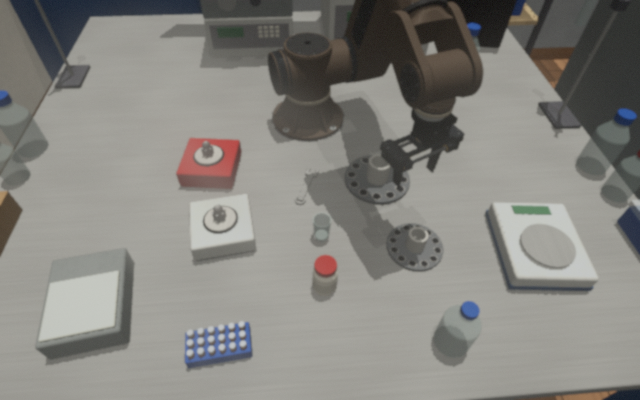

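The carousel is at (567, 247.3) with tooth yaw about 55.4°. The side view agrees to within 1 px. Now I'll grip it.

```bash
python3 -m handwheel '[{"travel":[28,15,-10],"roll":0},{"travel":[57,30,-40],"roll":0},{"travel":[57,30,-85],"roll":0},{"travel":[57,30,-130],"roll":0},{"travel":[57,30,-160],"roll":0},{"travel":[57,30,-180],"roll":0},{"travel":[57,30,-186],"roll":0},{"travel":[57,30,-186],"roll":0}]' -
python3 -m handwheel '[{"travel":[0,0,0],"roll":0},{"travel":[0,0,0],"roll":0},{"travel":[0,0,0],"roll":0},{"travel":[0,0,0],"roll":0},{"travel":[0,0,0],"roll":0},{"travel":[0,0,0],"roll":0},{"travel":[0,0,0],"roll":0},{"travel":[0,0,0],"roll":0}]' 1
```

```text
t: 3.25
eef_pos: [566.9, 246.3, 28.4]
tcp_rot: [-0.021, 1.57, -2.721]
ft_force: [-0.0, 0.3, 1.2]
opening: 0.997
t: 4.05
eef_pos: [566.9, 247.2, 28.7]
tcp_rot: [2.043, 1.571, -0.656]
ft_force: [-0.4, -1.6, 2.2]
opening: 0.511
```

```bash
python3 -m handwheel '[{"travel":[0,0,8],"roll":0},{"travel":[0,0,25],"roll":0},{"travel":[0,0,50],"roll":0},{"travel":[0,0,80],"roll":0},{"travel":[0,0,110],"roll":0},{"travel":[0,0,135],"roll":0},{"travel":[0,0,150],"roll":0},{"travel":[0,0,150],"roll":0}]' -
python3 - <<'E'
from h import *
a=optics.read_camera("side");b=optics.read_camera("wrist");s=env.state(); print(s["t"],s["eef_pos"],s["opening"],s["ft_force"],s["moment"])
cv2.imwrite("pics/s3.png",np.vstack([cv2.resize(x[:,:,::-1],(480,300)) for x in(a,b)]))
E
```

```text
t: 4.85
eef_pos: [567.3, 247.5, 180.7]
tcp_rot: [3.0, 1.568, 0.302]
ft_force: [0.3, -1.2, -5.1]
opening: 0.512
4.95 [566.30714314 247.16327246 178.06365641] 0.5110056841810564 [-1.06292646 -0.19564766 -5.7364009 ] [0.02225984 0.0029442  0.02711252]
```

View pics/s3.png

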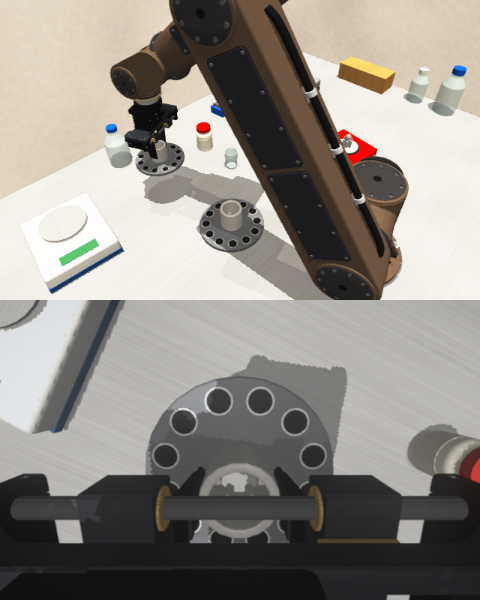

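Gripped and level. I'll carry it over the beaker, underside at 150 mm, to a point above the nose.

```bash
python3 -m handwheel '[{"travel":[-3,-20,0],"roll":0},{"travel":[-10,-58,0],"roll":0},{"travel":[-16,-98,0],"roll":0},{"travel":[-23,-138,0],"roll":0},{"travel":[-30,-180,0],"roll":0},{"travel":[-37,-222,0],"roll":0},{"travel":[-43,-262,0],"roll":0},{"travel":[-50,-302,0],"roll":0}]' -
python3 -m handwheel '[{"travel":[-7,-42,0],"roll":0},{"travel":[-14,-84,0],"roll":0},{"travel":[-21,-126,0],"roll":-1},{"travel":[-27,-165,0],"roll":-2},{"travel":[-32,-195,0],"roll":-4},{"travel":[-34,-205,0],"roll":-5},{"travel":[-34,-205,0],"roll":-5},{"travel":[-34,-205,0],"roll":-5}]' -
python3 - <<'E'
from h import *
P=optics.camera_params("wrist")
a=optics.read_camera("wrist");b=optics.read_camera("scene");c=optics.read_camera("side");s=env.state(); print(s["t"],s["eef_pos"],s["opening"],s["ft_force"],s["joints"])
for n,x in zip(("w4","sc4","si4"),(a,b,c)): cv2.imwrite(f"pics/{n}.png",x[:,:,::-1])
crop(b,150,120,150,130,4,"pics/sc4c.png")
np.save("pics/wT4.npy",P["world_from_camera"])
E
```

```text
t: 5.75
eef_pos: [515.8, -56.2, 177.4]
tcp_rot: [-0.65, 1.569, 2.934]
ft_force: [0.7, 0.4, -5.0]
opening: 0.512
t: 6.55
eef_pos: [482.5, -258.8, 177.9]
tcp_rot: [-1.087, 1.569, 2.41]
ft_force: [-0.3, 0.3, -4.0]
opening: 0.512
6.7 [ 483.0019901  -258.4894114   178.52021531] 0.5093299968992179 [ 1.03974333  0.9224198  -4.49624179] [-6.12010069e-01  4.23584411e-01  1.79128528e+00  8.77272467e-05
  9.27206778e-01  6.01410150e-01]
```

View pics/w4.png

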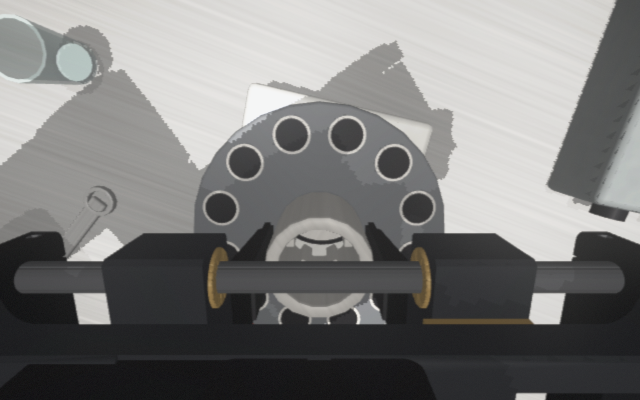

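View pics/sc4c.png

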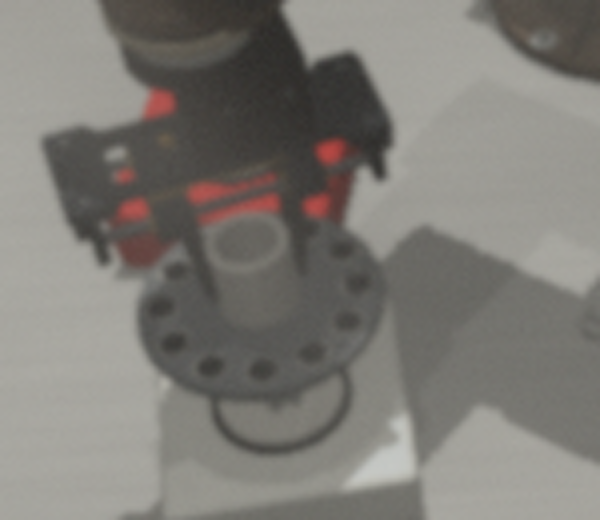

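View pics/si4.png

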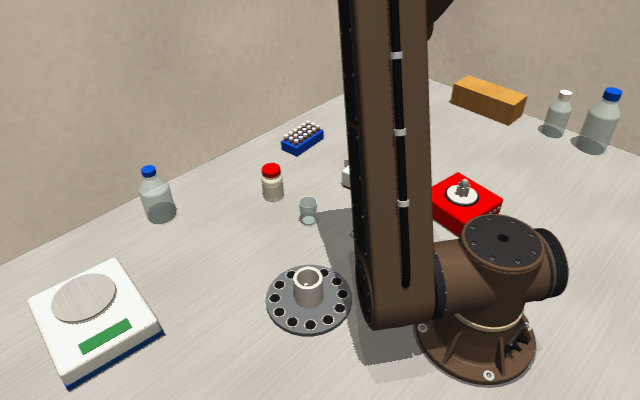

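Run:
```python
from h import *
a=cv2.imread("pics/scene2.png")[:,:,::-1]; 
x=cv2.resize(a[195:240,195:250,::-1],None,fx=14,fy=14,interpolation=cv2.INTER_CUBIC)
cv2.imwrite("pics/c5.png",x)
q=optics.camera_params("scene")
for t in ([483,-259.8,66],[483,-259.8,114]): print(14*(proj(q,t)-[195,195]))
```

```text
[358.4818127  310.76614781]
[315.85305238 145.21481592]
```

View pics/c5.png

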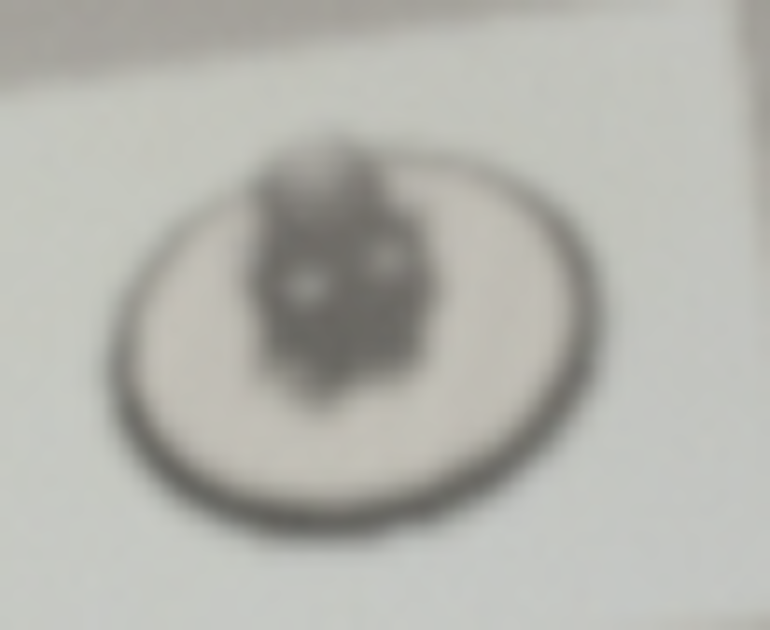

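The scene and wrist views of the shaft agree to about 2 mm, well within the nose's capture. Lowering over the nose.

```bash
python3 -m handwheel '[{"travel":[0,0,-15],"roll":0},{"travel":[0,0,-30],"roll":0},{"travel":[0,0,-36],"roll":0},{"travel":[0,0,-40],"roll":0},{"travel":[0,0,-44],"roll":0},{"travel":[0,0,-48],"roll":0},{"travel":[0,0,-49],"roll":0},{"travel":[0,0,-49],"roll":0}]' -
python3 - <<'E'
from h import *
s=env.state(); print(s["t"],s["eef_pos"],s["opening"],s["ft_force"],s["moment"])
b=optics.read_camera("scene"); crop(b,150,120,150,130,4,"pics/sc6c.png")
E
```

```text
t: 7.5
eef_pos: [482.8, -259.7, 129.7]
tcp_rot: [1.742, 1.571, -1.044]
ft_force: [0.5, -0.3, -5.1]
opening: 0.511
7.5 [ 482.8339223  -259.7417065   129.71164508] 0.511066602271617 [ 0.51000569 -0.32029519 -5.11043231] [ 0.01543816  0.05191831 -0.06013016]
```

View pics/sc6c.png

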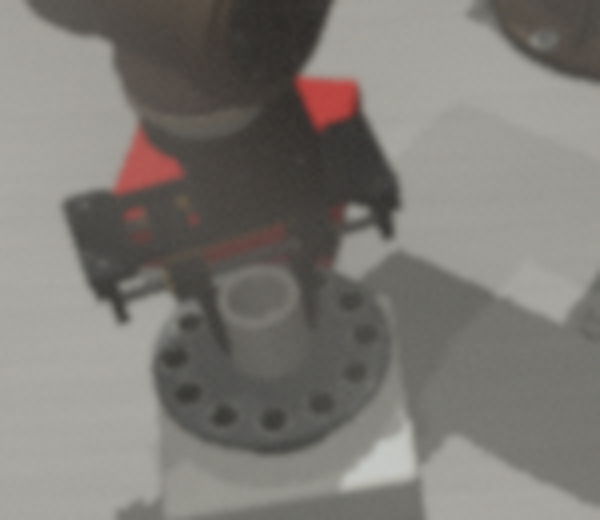

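The nose is inside the bore with no side force. Now a light push onto the tooth ends with a small rock.

```bash
python3 -m handwheel '[{"travel":[0,0,-3],"roll":0},{"travel":[0,0,-5],"roll":0},{"travel":[0,0,-6],"roll":0},{"travel":[0,0,-7],"roll":2},{"travel":[0,0,-7],"roll":4},{"travel":[0,0,-8],"roll":2},{"travel":[0,0,-8],"roll":0},{"travel":[0,0,-8],"roll":0}]' -
python3 - <<'E'
from h import *
s=env.state(); print(s["t"],s["eef_pos"],s["opening"],s["ft_force"],s["moment"])
E
```

```text
t: 8.35
eef_pos: [484.1, -260.6, 124.5]
tcp_rot: [2.139, 1.565, -0.648]
ft_force: [-3.2, 1.6, 24.0]
opening: 0.511
8.35 [ 484.08867183 -260.64917449  124.49925459] 0.5106452760257413 [-3.19439889  1.63518427 24.02201066] [0.42080515 0.78479826 0.03919005]
```

```bash
python3 -m handwheel '[{"travel":[0.5,-0.5,0.5],"roll":-1.5},{"travel":[0.5,-0.5,0.5],"roll":-3},{"travel":[0.5,-0.5,0.5],"roll":-4.5},{"travel":[0.5,-0.5,0.5],"roll":-6},{"travel":[0.5,-0.5,0.5],"roll":-7.5},{"travel":[0.5,-0.5,0.5],"roll":-9},{"travel":[0.5,-0.5,0.5],"roll":-10},{"travel":[0.5,-0.5,0.5],"roll":-10}]' -
python3 - <<'E'
from h import *
s=env.state(); print(s["t"],s["eef_pos"],s["opening"],s["ft_force"],s["moment"])
w=optics.read_camera("wrist"); cv2.imwrite("pics/w7.png",w[:,:,::-1]); crop(w,240,180,160,160,5,"pics/w7c.png")
E
```

```text
t: 9.15
eef_pos: [484.8, -261.4, 124.5]
tcp_rot: [2.284, 1.565, -0.677]
ft_force: [-0.1, -0.2, 17.1]
opening: 0.513
9.15 [ 484.78524197 -261.43462543  124.49216647] 0.512978904879834 [-0.11581213 -0.1526632  17.06491344] [-0.13102171  0.25100349  0.07020477]
```

View pics/w7.png

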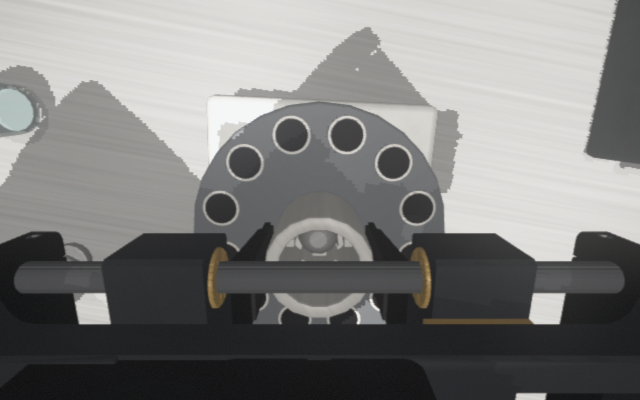

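It's still on the tooth ends (underside about 96). The arm's compliance under push has shifted the tool about 2 mm outward. I'll correct that, lighten the push and rock back through the expected yaw.

```bash
python3 -m handwheel '[{"travel":[-1,0.7,1],"roll":2},{"travel":[-1.8,1.3,0.7],"roll":4},{"travel":[-1.8,1.3,0.5],"roll":6},{"travel":[-1.8,1.3,0.3],"roll":8},{"travel":[-1.8,1.3,0],"roll":9},{"travel":[-1.8,1.3,0],"roll":10},{"travel":[-1.8,1.3,0],"roll":11},{"travel":[-1.8,1.3,0],"roll":12}]' -
python3 - <<'E'
from h import *
s=env.state(); print(s["t"],s["eef_pos"],s["opening"],s["ft_force"],s["moment"])
w=optics.read_camera("wrist"); crop(w,255,205,130,100,6,"pics/w8c.png")
E
```

```text
t: 10.0
eef_pos: [483.0, -260.0, 124.5]
tcp_rot: [2.122, 1.565, -0.629]
ft_force: [-1.5, -0.0, 17.5]
opening: 0.509
10.0 [ 482.96172687 -260.0438732   124.53995435] 0.5090419079025739 [-1.46912874 -0.03117737 17.47205474] [ 0.01947874  0.24535596 -0.14894274]
```

View pics/w8c.png

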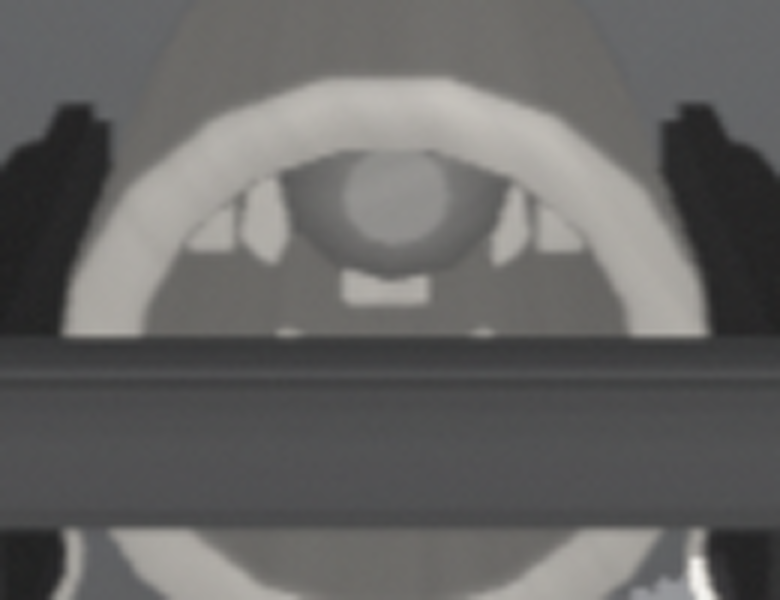

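Run:
```python
from h import *
p=optics.camera_params("wrist")
s=env.state(); print(s["eef_pos"])
g=lambda X:((proj(p,X)-[255,205]+.5)*6-.5).round().astype(int).tolist()
cx,cy=483,-260
x=p["world_from_camera"][:3,0]; yaw0=np.degrees(np.arctan2(x[1],x[0])); print("cam x yaw",yaw0, yaw0%60)
for nm,z,r,a0 in [("bore teeth z121",121,16,55.4-3),("shaft teeth z96",96,14.5,50.7),("shaft teeth+30",96,14.5,20.7)]:
    print(nm,[g([cx+r*np.cos(np.radians(a0+60*k)),cy+r*np.sin(np.radians(a0+60*k)),z]) for k in range(6)])
print("tip",g([cx,cy,114]))
```

```text
[ 482.9656946  -260.03547161  124.5434768 ]
cam x yaw -67.5321458093983 52.4678541906017
bore teeth z121 [[308, 73], [222, 219], [311, 360], [483, 360], [572, 219], [487, 73]]
shaft teeth z96 [[327, 14], [254, 129], [322, 246], [460, 249], [535, 137], [470, 18]]
shaft teeth+30 [[399, -3], [274, 62], [272, 196], [390, 265], [513, 203], [519, 69]]
tip [396, 193]
```

The crop shows the bore teeth sitting directly over the shaft teeth, with the flange visible through the gaps. I had aligned tooth to tooth, but meshing needs tooth to gap, about +28° from here. I'll ease off, turn, then push and rock there.

```bash
python3 -m handwheel '[{"travel":[0,0,1.5],"roll":3},{"travel":[0,0,1.5],"roll":8},{"travel":[0,0,1.5],"roll":13},{"travel":[0,0,1.5],"roll":18},{"travel":[0,0,1],"roll":21},{"travel":[0,0,0.5],"roll":23},{"travel":[0,0,0.3],"roll":24.5},{"travel":[0,0,0.3],"roll":26}]' -
python3 -m handwheel '[{"travel":[0,0,0],"roll":1},{"travel":[0,0,0],"roll":2},{"travel":[0,0,0],"roll":3},{"travel":[0,0,0],"roll":4}]' -
python3 - <<'E'
from h import *
s=env.state(); print(s["t"],s["eef_pos"],s["opening"],s["ft_force"],s["moment"])
E
```

```text
t: 10.85
eef_pos: [481.9, -259.7, 123.5]
tcp_rot: [1.468, 1.568, -0.828]
ft_force: [-1.4, -2.9, 2.5]
opening: 0.51
t: 11.25
eef_pos: [482.2, -259.6, 122.6]
tcp_rot: [1.543, 1.569, -0.684]
ft_force: [2.7, -5.2, -4.0]
opening: 0.511
11.25 [ 482.24862703 -259.5904614   122.57133849] 0.5109149313611663 [ 2.73481433 -5.17837449 -4.03918219] [-1.16745663 -0.79847763 -0.07948106]
```

It has dropped below the tooth ends, so the teeth mesh. I'll push it down gently.

```bash
python3 -m handwheel '[{"travel":[0.3,-0.5,-1],"roll":-1},{"travel":[0.3,-0.5,-3],"roll":-2},{"travel":[0.3,-0.5,-5],"roll":-2},{"travel":[0.3,-0.5,-7],"roll":-2},{"travel":[0.3,-0.5,-8],"roll":-2},{"travel":[0.3,-0.5,-8],"roll":-2}]' -
python3 - <<'E'
from h import *
s=env.state(); print(s["t"],s["eef_pos"],s["opening"],s["ft_force"],s["moment"])
E
```

```text
t: 11.85
eef_pos: [482.4, -259.8, 114.3]
tcp_rot: [1.66, 1.569, -0.603]
ft_force: [4.6, -4.2, -4.7]
opening: 0.515
11.85 [ 482.42899199 -259.82086032  114.29765122] 0.5148465611584737 [ 4.61345917 -4.19278921 -4.68437138] [-0.94433974 -1.08950473  0.05327575]
```

Sliding freely. I'll centre it a little more and continue.

```bash
python3 -m handwheel '[{"travel":[0.5,-0.4,-3],"roll":0},{"travel":[0.5,-0.4,-6],"roll":0},{"travel":[0.5,-0.4,-9],"roll":0},{"travel":[0.5,-0.4,-12],"roll":0},{"travel":[0.5,-0.4,-14.5],"roll":0},{"travel":[0.5,-0.4,-16.5],"roll":0},{"travel":[0.5,-0.4,-17.5],"roll":0},{"travel":[0.5,-0.4,-17.5],"roll":0}]' -
python3 - <<'E'
from h import *
s=env.state(); print(s["t"],s["eef_pos"],s["opening"],s["ft_force"],s["moment"])
E
```

```text
t: 12.65
eef_pos: [482.6, -260.0, 96.6]
tcp_rot: [1.641, 1.57, -0.622]
ft_force: [4.6, -4.4, -5.2]
opening: 0.51
12.65 [ 482.5804999  -260.01298898   96.59673425] 0.5099161800038073 [ 4.60777236 -4.44438238 -5.24838748] [-0.77646649 -0.97902831  0.13321189]
```

```bash
python3 -m handwheel '[{"travel":[0.3,-0.2,-1],"roll":0},{"travel":[0.3,-0.2,-2],"roll":0},{"travel":[0.3,-0.2,-3],"roll":0},{"travel":[0.3,-0.2,-4],"roll":0},{"travel":[0.3,-0.2,-4],"roll":0},{"travel":[0.3,-0.2,-4],"roll":0}]' -
python3 - <<'E'
from h import *
s=env.state(); print(s["t"],s["eef_pos"],s["opening"],s["ft_force"],s["moment"])
cv2.imwrite("pics/w9.png",optics.read_camera("wrist")[:,:,::-1])
crop(optics.read_camera("scene"),150,140,150,130,4,"pics/sc9c.png")
E
```

```text
t: 13.25
eef_pos: [482.6, -260.0, 94.7]
tcp_rot: [1.628, 1.57, -0.635]
ft_force: [-2.2, 1.1, 20.5]
opening: 0.515
13.25 [ 482.63936294 -260.02241344   94.65522652] 0.5147204059298315 [-2.22677422  1.05163206 20.47594701] [ 0.20148331  0.5046256  -0.00273628]
```

View pics/sc9c.png

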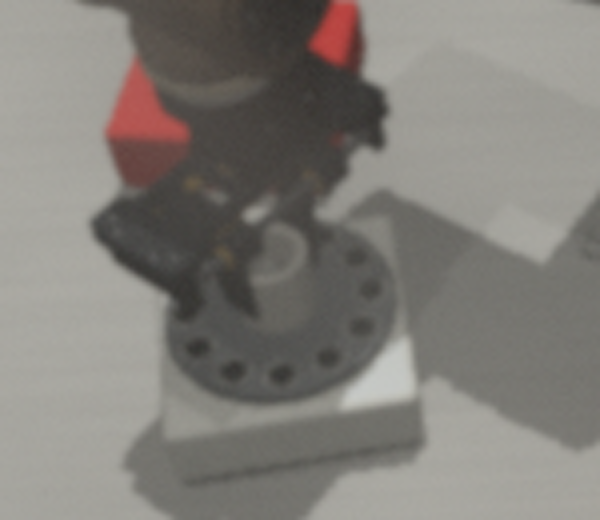

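TCP is at 94.7 mm, which is exactly the seated height, with about 20 N of push. I'll relieve it, open partway and retreat.

```bash
python3 -m handwheel '[{"travel":[0,0,1],"roll":0},{"travel":[0,0,1.5],"roll":0},{"travel":[0,0,1.5],"roll":0}]' -
python3 -m handwheel '[{"travel":[0,0,0],"roll":0},{"travel":[0,0,0],"roll":0},{"travel":[0,0,0],"roll":0},{"travel":[0,0,0],"roll":0},{"travel":[0,0,0],"roll":0},{"travel":[0,0,0],"roll":0}]' -0.4
python3 -m handwheel '[{"travel":[0,0,3],"roll":0},{"travel":[0,0,10],"roll":0},{"travel":[0,0,25],"roll":0},{"travel":[0,0,45],"roll":0},{"travel":[0,0,70],"roll":0},{"travel":[0,0,100],"roll":0},{"travel":[0,0,130],"roll":0},{"travel":[0,0,130],"roll":0}]' -
```

```text
t: 13.65
eef_pos: [482.6, -260.0, 94.7]
tcp_rot: [1.668, 1.571, -0.594]
ft_force: [-0.1, -1.4, 6.5]
opening: 0.509
t: 14.25
eef_pos: [482.6, -260.0, 94.4]
tcp_rot: [-1.339, 1.571, 2.682]
ft_force: [0.0, -0.6, -0.2]
opening: 0.7
t: 15.05
eef_pos: [483.7, -260.8, 228.7]
tcp_rot: [1.649, 1.564, -0.614]
ft_force: [0.1, 0.3, 0.1]
opening: 0.699
```

```bash
python3 -m handwheel '[{"travel":[-20,-25,10],"roll":0},{"travel":[-40,-60,20],"roll":0},{"travel":[-60,-100,30],"roll":0},{"travel":[-75,-130,30],"roll":0},{"travel":[-75,-130,30],"roll":0},{"travel":[-75,-130,30],"roll":0}]' -
python3 - <<'E'
from h import *
s=env.state(); print(s["t"],s["eef_pos"],s["opening"],s["ft_force"])
for n in("scene","side","wrist"): cv2.imwrite(f"pics/{n}10.png",optics.read_camera(n)[:,:,::-1])
E
```

```text
t: 15.65
eef_pos: [407.1, -390.2, 254.0]
tcp_rot: [-1.976, 1.57, 2.043]
ft_force: [0.0, 0.3, -0.6]
opening: 0.7
15.65 [ 407.07497348 -390.18616263  254.03588045] 0.7001156695125024 [ 0.03883648  0.25088199 -0.60547896]
```

View pics/scene10.png

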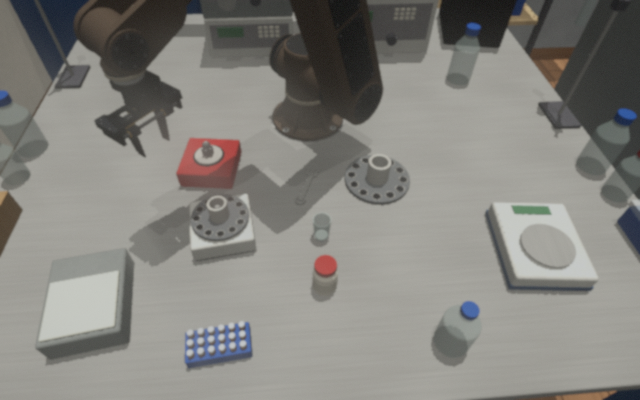

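View pics/wrist10.png

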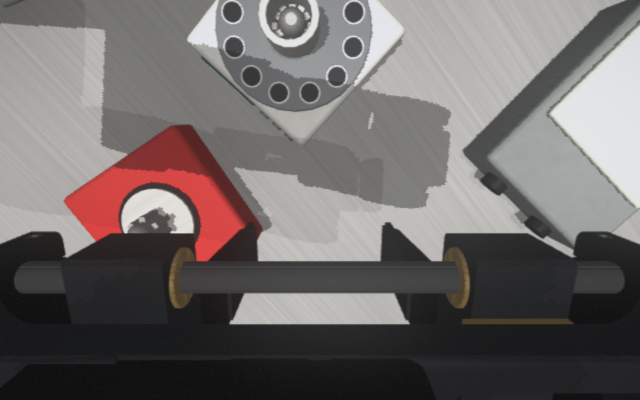

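View pics/side10.png

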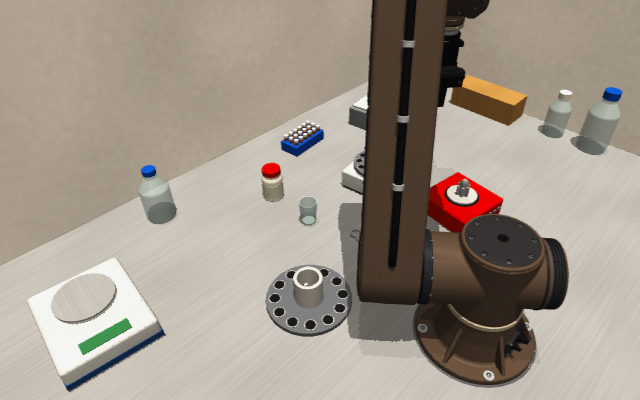

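The scene picture shows the carousel level on the white unit with its hub at (217,206), and the beaker (321,228) and jar (325,272) unmoved. A quick height check, then I'll hand in.

Run:
```python
from h import *
im=cv2.imread("pics/scene10.png"); q=optics.camera_params("scene")
x=cv2.resize(im[185:245,180:260],None,fx=9,fy=9,interpolation=cv2.INTER_CUBIC); cv2.imwrite("pics/c11.png",x)
for z in (126,156): print(z,(9*(proj(q,[483,-260,z])-[180,185])).round())
i0=cv2.imread("pics/scene0.png").astype(int)
d=np.abs(im.astype(int)-i0)[208:300,305:345].max(); print("beaker/jar max pixel change",d)
```

```text
126 [330. 156.]
156 [312.  84.]
beaker/jar max pixel change 44
```

View pics/c11.png

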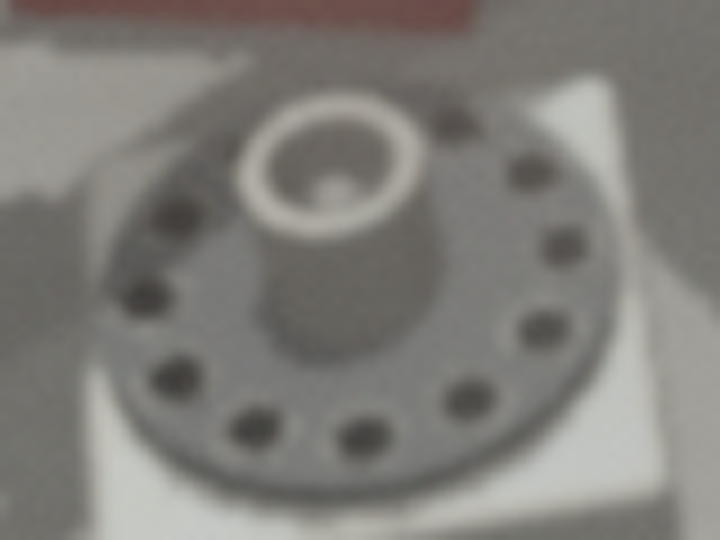

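The hub top sits at (330,165), close to the (330,156) expected when seated and far from the (312,84) expected when resting on the tooth ends. So it's fully home and level.

```bash
python3 -c "
from cell import job; print(job.job_done())"
```

```text
the job is handed in; nothing more can be done
None
```

The small carousel is on the white drive unit's shaft, meshed, pushed fully home and released. I handed the job in at about 15.8 s.

**How it went:** I gripped the carousel by its hub, carried it over the beaker and lowered it over the nose. My first alignment was wrong: I matched teeth to teeth, so it rested on the tooth ends while I rocked it with up to about 30 N of push. A wrist picture showed the error. I turned it about 28°, it dropped into mesh, slid down freely and stopped on the flange.

**Last checks:**
- **Seated height:** the tool was at 94.7 mm against about 20 N, which puts the underside at 66 mm.
- **Hub top:** in the scene picture it was about 1 px from its seated position, and the disc looked level.
- **Beaker and jar:** both look unmoved in the scene and side pictures. A pixel comparison of the beaker and jar area was inconclusive: pixels changed by up to 44 levels, which I put down to shadow and noise without checking.

**Disagreement:** the scene and wrist cameras differed by 2–5 mm on the flange position. I used the wrist value, and the fit bore it out.

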